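# Try out a ratchet winder both ways

### The arm

A 6-joint arm with a two-finger parallel gripper is mounted at the origin on a cart in front of the work surface, level with it; the furniture and walls round the work are solid. World frame = base frame: x ahead of the robot, y to its left, z up, the work surface at z = 0. Lengths are in m, angles in rad, forces in N, time in s.
With the tool pointing down it reaches from about 0.275 to 0.975 m from the base axis. Payload 8.4 kg.
Tool frame: the origin (TCP) lies midway between the tips of the shut fingers; the grasp point (between the pads) lies 19 mm behind it; z points along the fingers, y is the line along which they close (so a half turn about z gives the same grasp; the last joint's range is limited). The gripper opens to 92 mm and grips with 3 to 60 N. Pads are 20 mm wide; open, the fingers measure 128 mm over their backs; the gripper's body (75 mm by 189 mm) begins 69 mm behind the grasp point.
Start: joints at [1.281, 0.353, 1.633, -0, 1.155, -0.002], TCP at [0.177, 0.599, 0.215] pointing down, gripper open.
Joint ranges: [-2.63, 2.63], [-0.92, 2.1], [0.06, 2.66], [-1.3, 4.44], [0, 2.69], [-3.02, 3.02]. Speed limits (rad/s): [2.22, 2.22, 2.79, 3.14, 3.14, 3.14].

### API

Orientations are given as a 3x3 rotation matrix whose columns are the frame's x, y, z axes.
In Python, from rig import sensors, viewer, robot gives the robot as it stands. The module is installed in compiled form; this text tells all that it offers.
- The arm moves only by the tool step_arm, never from a script. Its argument "motion" is a list of rows, each a list of 5 numbers: the shift along the tool's x, y, z in m, then the turn about the tool's z in degrees, then the finger opening in m, from 0 to 0.0919. A call has 1 to 12 rows; each row shifts and turns the commanded pose from where the row before left it, along the tool's axes as they then stand; what a row does not reach is not made up. A row lasts 1/10 s, in which the tool goes at most 50 mm and 8.59 degrees, less where a joint would pass 70% of its speed; a pose out of reach is approached as far as the arm can. A call is refused whole if a number of a shift passes 0.05 or a number of a turn 8.59, either way. A call with a gripper value outside its range is refused whole. The fingers move at their own pace and stop on an object; the grip force is fixed at half the most. Time passes only in rows, so rows that do not move let the fingers close. It gives the time, the measured TCP pose, the force, the opening and the grip force at its end, in the units of the state.
- sensors.read_state(): the state, without advancing time (a new reading comes with each control period).
- viewer.grab_frame(name): name is "side" or "top"; returns a dict with "frame" (480x640x3 uint8, red, green, blue), "range_z" (480x640 float32, m along the optical axis (not along the pixel's ray), 0 where there is no reading), "mtx" (3x3 intrinsics, pixels), "view" (4x4, takes a point from world to camera coordinates). Camera axes: x right, y up, looking along -z (the intrinsics and any distortion apply to the point x, -y, -z); pixel columns grow to the right and rows downward; lengths in m; the calibration is good to about 2 mm. A picture is of the moment at which its call begins.
- robot.hand_in(): hands the job in; it is judged then, once.
The state is a dict: "clock": time; "joint_positions": joint angles; "dq": joint speeds; "effort": joint torques, N m; "ee_pos": TCP position; "eef_rot": TCP orientation; "contact_force": force on the tool from outside, world axes, zero at the start; "torque": the same for the moment, N m; "gripper_width": finger opening in m; "grip_force": force on a finger pad.
Only numpy, scipy, OpenCV 4.12 (cv2) and the standard library are available. Lean on these libraries where they do the work, as an engineer would, in place of code of your own. Each camera call takes 0.05 s, during which the arm holds its last target. There are 200 camera calls.

### The job

Try out the ratchet winder on the bench, the one with the toothed wheel and the pointer. Swing its crank clockwise (seen from above) so that it takes the wheel round until the pointer stands over the brass plate, then swing the crank back to its rest stop, so that it runs free and the pointer stays over the plate, and let go. Leave the plain crank with the smooth disc beside it alone.

Things in the scene. Friction and masses are not known exactly. Their poses are not given: they have to be found in the camera images.
- winder: The ratchet winder's fixed white board, 200x200x18 mm, with a black toothed wheel, 92 mm across, a flat steel crank above it and a black pointer on top (tip 78 mm from the axis, 61 mm high). Origin: on the vertical axis of wheel and crank, at bench height; z up. A flat brass plate lies on the board 80 mm along +x. Rest stop: a 12 mm steel post at the counter-clockwise end of the crank's swing.
- ratchet_crank (a joint): Winder's crank, rad, grows clockwise from above: 0 at rest stop, max 1.6, starts 0.02-0.15. Arm's bearing from board +x, counter-clockwise: 3.93 - value. 130 mm from the axis stands a round wooden knob, 26 mm, free to spin on its pin, 53-113 mm above the bench (arm below it up to 52). Clockwise it catches within 15 degrees, then carries the wheel (about 2 N at the knob); back it runs free.
- ratchet_wheel (a joint): Toothed wheel with pointer, rad, grows clockwise from above, starts 0 to 0.3. Pointer's bearing from board +x, counter-clockwise: 1.05 - value, so it stands over the middle of the brass plate (34 mm wide) at 1.05, over its edges at about 0.85 and 1.25. Stiff: it stays where it is left; the crank cannot bring it back.
- plain_crank (a joint): The other crank, rad, with the same arm and knob but on a like board with a smooth disc, no teeth, pointer or brass plate. It stands to the left or right of the winder, 270 to 400 mm away. Starts at 0.02 to 0.1; leave it alone.

How it is judged:
On the way, in this order (a step that is already met when the one before it is completed fails the run):
1. the crank has taken the wheel round so that the pointer stands over the brass plate (value of joint ratchet_wheel between 0.81 and 1.29 rad and value of joint ratchet_crank above 0.5 rad), for 0.2 s.
2. the crank has run free back to its rest stop and the pointer is still over the plate (value of joint ratchet_wheel between 0.81 and 1.29 rad and value of joint ratchet_crank below 0.2 rad), for 0.2 s.
At the end, for the whole second after the job is handed in: The pointer stands over the brass plate (wheel between 0.81 and 1.29 rad, that is within 0.24 rad of the plate's middle), the winder's crank is back within 0.2 rad of its rest stop, and the plain crank has not been turned beyond 0.3 rad (all of step 2 and value of joint plain_crank below 0.3 rad); the robot touches nothing.
It fails at once if the plain crank is turned (value of joint plain_crank above 0.3 rad).
It also fails if it takes over 40 s, if anything falls off the work surface, if the arm or the gripper's body presses on something with over 40 N, if the wrist force passes 120 N, or if a joint passes its speed limit or range.

## Working session

There is one attempt and no reset: what is moved stays moved. The work goes in short steps, Python scripts to look and compute and a tool call to move; the robot and the scene stay as the last step left them, time stands still between calls to the robot, and variables do not carry over. Pictures are saved under pics/ and viewed, at most 10 in all, crops included, and the job is handed in when it is done.

Besides the shell and the picture viewer there is one more tool, called after "Request:" by a JSON object that holds its "name" and its "arguments", one argument or row to a line. step_arm: Moves the arm, as the interface text tells. Its arguments: {"type":"object","properties":{"motion":{"type":"array"}},"required":["motion"]}

```bash
mkdir -p pics; python3 - <<'E'
from rig import sensors, viewer
import cv2,numpy as np
for n in("top","side"):
    f=viewer.grab_frame(n); cv2.imwrite(f"pics/{n}0.png",f["frame"][:,:,::-1]); np.savez(f"{n}0.npz",**f)
    print(n,np.linalg.inv(f["view"])[:3].round(3).tolist(),f["mtx"].round(1).tolist())
s=sensors.read_state(); print(s["clock"],s["ee_pos"],s["eef_rot"],s["contact_force"])
E
```

```text
top [[-0.012, 0.997, -0.082, 0.517], [-1.0, -0.013, -0.015, -0.04], [-0.016, 0.081, 0.997, 0.964]] [[601.0, 0.0, 327.1], [0.0, 601.0, 239.8], [0.0, 0.0, 1.0]]
side [[-0.804, 0.358, -0.474, 0.194], [-0.594, -0.508, 0.624, 0.518], [-0.017, 0.784, 0.621, 0.566]] [[508.1, 0.0, 319.9], [0.0, 508.1, 237.7], [0.0, 0.0, 1.0]]
0.1 [0.17727768 0.59886108 0.2139379 ] [[-9.58866592e-01  2.83856886e-01 -3.57654211e-04]
 [ 2.83857111e-01  9.58865828e-01 -1.21049464e-03]
 [-6.64837874e-07 -1.26222556e-03 -9.99999203e-01]] [-0.73601716 -0.64094135 -0.05425696]
```

View pics/top0.png

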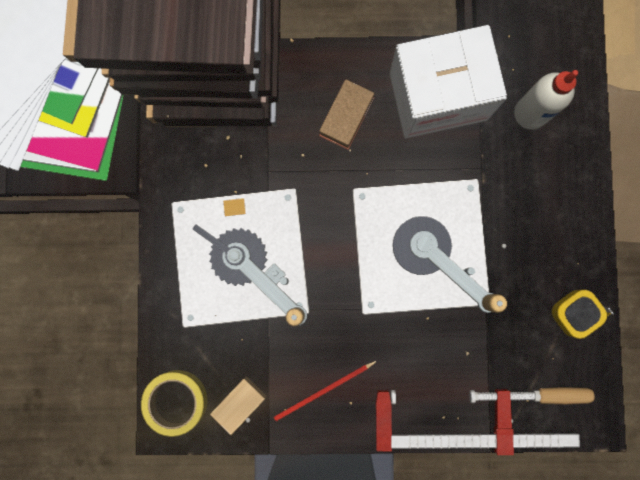

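View pics/side0.png

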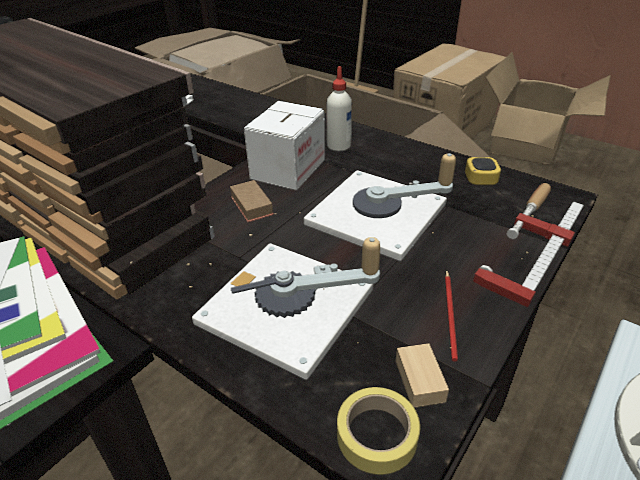

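The top view shows the winder on the left: wheel about (238,257), plate (234,207), pointer tip (195,228), knob (295,317). The plain crank is on the right, with its knob at (495,303). The side view agrees. A tall stack stands at the left rear. Next I measure.

```bash
cat > h.py <<'E'
import numpy as np,cv2
def ray(f,u,v,z):
    K=f["mtx"];T=np.linalg.inv(f["view"])
    d=T[:3,:3]@np.array([(u-K[0,2])/K[0,0],-(v-K[1,2])/K[1,1],-1]);o=T[:3,3]
    return o+d*(z-o[2])/d[2]
def cloud(f):
    K=f["mtx"];T=np.linalg.inv(f["view"]);v,u=np.mgrid[:480,:640];d=f["range_z"]
    P=np.stack([(u-K[0,2])/K[0,0]*d,-(v-K[1,2])/K[1,1]*d,-d],-1)@T[:3,:3].T+T[:3,3]
    P[d==0]=np.nan
    return P
def blobs(f,lo,hi,box,amin=40):
    h=cv2.cvtColor(f["frame"],cv2.COLOR_RGB2HSV);m=cv2.inRange(h,lo,hi)
    x0,y0,x1,y1=box;k=np.zeros_like(m);k[y0:y1,x0:x1]=m[y0:y1,x0:x1]
    n,_,s,c=cv2.connectedComponentsWithStats(k)
    return [(c[i].round(1),s[i].tolist()) for i in range(1,n) if s[i,4]>amin]
E
python3 - <<'E'
from h import *
t=dict(np.load("top0.npz"));P=cloud(t)
br=(8,90,90),(28,255,255)
pl=blobs(t,*br,(215,190,255,225));kn=blobs(t,*br,(275,295,320,340));print(pl,kn)
pb=ray(t,*pl[0][0],.019)
# knob top from depth
for box,nm in(((275,295,320,340),"knob"),((475,280,520,325),"plain")):
    q=P[box[1]:box[3],box[0]:box[2]].reshape(-1,3);q=q[q[:,2]>.105];print(nm,len(q),((np.nanmin(q,0)+np.nanmax(q,0))/2).round(4),np.nanmin(q,0).round(3),np.nanmax(q,0).round(3))
# board from white mask
h=cv2.cvtColor(t["frame"],cv2.COLOR_RGB2HSV);m=cv2.inRange(h,(0,0,190),(180,40,255));m[:,:165]=0;m[:,320:]=0;m[:180]=0;m[340:]=0
c=max(cv2.findContours(m,0,2)[0],key=cv2.contourArea);r=cv2.minAreaRect(c);B=np.array([ray(t,*p,.018) for p in cv2.boxPoints(r)])
print(r,B.round(3).tolist(),np.linalg.norm(np.diff(B,axis=0),axis=1));print("board ctr",B.mean(0),"plate",pb)
for u,v,z in((235,256,.06),(195,228,.061),(283,278,.06)):print(u,v,ray(t,u,v,z).round(4),P[v,u].round(4))
for nm in("top","side"):
  Q=cloud(dict(np.load(nm+"0.npz"))).reshape(-1,3)
  for x in np.arange(.1,.8,.1):
    print(nm,x.round(1),[ (lambda q:round(float(np.nanmax(q)),2) if len(q) else -1)(Q[(abs(Q[:,0]-x)<.05)&(abs(Q[:,1]-y)<.05),2]) for y in np.arange(-.1,.75,.1)])
E
```

```text
[(array([233.9, 206.9]), [224, 199, 21, 17, 308])] [(array([294.3, 316.8]), [286, 309, 17, 17, 192])]
knob 218 [0.4781 0.0202 0.1106] [0.467 0.008 0.105] [0.489 0.032 0.116]
plain 231 [ 0.4952 -0.2678  0.1107] [ 0.483 -0.279  0.105] [ 0.507 -0.257  0.116]
((239.03045654296875, 257.2743835449219), (125.11891174316406, 126.33366394042969), 83.6598129272461) [[0.658, 0.225, 0.018], [0.678, 0.024, 0.018], [0.481, 0.004, 0.018], [0.461, 0.201, 0.018]] [0.20157202 0.1980372  0.19811763]
board ctr [0.56947929 0.11362097 0.018     ] plate [0.64883732 0.12148267 0.019     ]
235 256 [0.5684 0.1127 0.06  ] [0.5679 0.1112 0.0689]
195 228 [0.6116 0.1734 0.061 ] [0.6118 0.174  0.0586]
283 278 [0.5343 0.0403 0.06  ] [0.5345 0.0412 0.0502]
top 0.1 [-0.36, -0.36, -0.36, -0.61, -0.71, -0.71, -0.71, -0.71, -0.71]
top 0.2 [-1, -1, -1, -1, -1, -1, -0.71, -0.71, -0.71]
top 0.3 [0.02, 0.01, 0.03, 0.03, 0.03, -1, -0.71, -0.71, -0.71]
top 0.4 [0.02, 0.01, 0.03, 0.03, 0.03, -1, -0.71, -0.71, -0.71]
top 0.5 [0.03, 0.12, 0.1, 0.02, 0.0, -1, -0.71, -0.71, -0.71]
top 0.6 [0.04, 0.05, 0.07, 0.06, 0.0, -1, -0.71, -0.71, -0.71]
top 0.7 [0.03, 0.02, 0.02, 0.02, 0.03, 0.05, 0.06, -0.57, -0.57]
side 0.1 [0.01, 0.01, 0.03, -1, -1, -1, -1, -1, -1]
side 0.2 [-1, -1, -1, -1, -1, -1, -1, -1, -1]
side 0.3 [0.02, 0.01, 0.03, 0.03, 0.03, -1, -1, -1, -1]
side 0.4 [0.02, 0.01, 0.03, 0.03, 0.03, -1, -1, -1, -1]
side 0.5 [0.03, 0.11, 0.1, 0.03, 0.0, -1, -1, -1, -1]
side 0.6 [0.05, 0.02, 0.07, 0.06, 0.0, -1, -1, -1, -1]
side 0.7 [0.03, 0.02, 0.02, 0.02, 0.03, 0.05, 0.05, -1, -1]
```

Request:
{"name": "step_arm", "arguments": {
  "motion": [
    [-0.033, -0.034, 0, 0, 0.05],
    [-0.033, -0.034, 0, 0, 0.05],
    [-0.033, -0.034, 0, 0, 0.05],
    [-0.033, -0.034, 0, 0, 0.05],
    [-0.033, -0.034, 0, 0, 0.05],
    [-0.033, -0.034, 0, 0, 0.05],
    [-0.033, -0.034, 0, 0, 0.05],
    [-0.033, -0.034, 0, 0, 0.05],
    [-0.033, -0.034, 0, 0, 0.05],
    [-0.033, -0.034, 0, 0, 0.05],
    [-0.033, -0.034, 0, 0, 0.05],
    [-0.033, -0.034, 0, 0, 0.05]
  ]
}}

```text
clock: 1.3
ee_pos: [0.4417, 0.0937, 0.2146]
eef_rot: [[-0.959, 0.284, 0.0], [0.284, 0.959, 0.0], [-0.0, 0.0, -1.0]]
contact_force: [0.3, -0.2, -0.1]
gripper_width: 0.0502
grip_force: 0.0
```

Request:
{"name": "step_arm", "arguments": {
  "motion": [
    [-0.028, -0.031, 0, 0, 0.05],
    [-0.028, -0.031, 0, 0, 0.05],
    [0, 0, 0, -8, 0.05],
    [0, 0, 0, -8, 0.05],
    [0, 0, 0, -8, 0.05],
    [0, 0, 0, -8, 0.05],
    [0, 0, 0, -8, 0.05],
    [0, 0, 0, -8, 0.05],
    [0, 0, 0, -8, 0.05],
    [0, 0, 0, -6, 0.05],
    [0, 0, 0, 0, 0.05],
    [0, 0, 0, 0, 0.05]
  ]
}}

```text
clock: 2.5
ee_pos: [0.4772, 0.0203, 0.2144]
eef_rot: [[-0.703, -0.711, -0.0], [-0.711, 0.703, -0.0], [0.0, 0.0, -1.0]]
contact_force: [-0.3, 1.3, 0.6]
gripper_width: 0.0502
grip_force: 0.0
```

```bash
cat >> h.py <<'E'
A=np.array([.569,.113]);BX=.105
def where():
    from rig import sensors
    s=sensors.read_state();R=s["eef_rot"];p=s["ee_pos"]
    print("t",s["clock"].__round__(2),"p",p.round(4),"yang",np.degrees(np.arctan2(R[1,1],R[0,1])).round(1),"F",s["contact_force"].round(1),"w",round(s["gripper_width"],4),"q",np.round(s["joint_positions"],2))
    return R,p
E
python3 - <<'E'
from h import *
R,p=where();print("to knob",R.T@(np.array([.478,.020,.068])-p))
E
```

```text
t 2.5 p [0.4772 0.0203 0.2144] yang 135.3 F [-0.3  1.3  0.6] w 0.0502 q [ 0.04  0.12  1.94  0.    1.08 -2.32]
to knob [-0.00034395 -0.00083415  0.14642987]
```

Request:
{"name": "step_arm", "arguments": {
  "motion": [
    [0, 0, 0.03, 0, 0.05],
    [0, 0, 0.03, 0, 0.05],
    [0, 0, 0.03, 0, 0.05],
    [0, 0, 0.02, 0, 0.05],
    [0, 0, 0.018, 0, 0.05],
    [0, 0, 0.018, 0, 0.05],
    [0, 0, 0, 0, 0.042],
    [0, 0, 0, 0, 0.042],
    [0, 0, 0, 0, 0.042]
  ]
}}

```text
clock: 3.4
ee_pos: [0.4781, 0.0204, 0.0695]
eef_rot: [[-0.701, -0.713, 0.001], [-0.713, 0.701, 0.0], [-0.001, -0.001, -1.0]]
contact_force: [0.1, 0.5, 0.2]
gripper_width: 0.042
grip_force: 0.0
```

Request:
{"name": "step_arm", "arguments": {
  "motion": [
    [-0.0005, 0.0113, 0, 5, 0.042],
    [-0.0005, 0.0113, 0, 5, 0.042],
    [-0.0005, 0.0113, 0, 5, 0.042],
    [-0.0005, 0.0113, 0, 5, 0.042],
    [-0.0005, 0.0113, 0, 5, 0.042],
    [-0.0005, 0.0113, 0, 5, 0.042],
    [-0.0005, 0.0113, 0, 5, 0.042],
    [-0.0005, 0.0113, 0, 5, 0.042],
    [-0.0005, 0.0113, 0, 5, 0.042],
    [0, 0, 0, 0, 0.042]
  ]
}}

```text
clock: 4.4
ee_pos: [0.4394, 0.1126, 0.0696]
eef_rot: [[-1.0, -0.008, 0.002], [-0.008, 1.0, 0.001], [-0.002, 0.0, -1.0]]
contact_force: [0.3, -1.3, -0.5]
gripper_width: 0.042
grip_force: 0.0
```

```bash
python3 - <<'E'
from h import *
from rig import viewer
R,p=where();d=p[:2]-A;print("r",np.hypot(*d),"crank of tool",3.93+BX-np.arctan2(d[1],d[0])%(2*np.pi))
f=viewer.grab_frame("top");cv2.imwrite("pics/top1.png",cv2.resize(f["frame"][150:350,140:340,::-1],(600,600),interpolation=2));np.savez("top1.npz",**f)
f=viewer.grab_frame("side");cv2.imwrite("pics/side1.png",cv2.resize(f["frame"][190:390,170:420,::-1],(750,600),interpolation=2));np.savez("side1.npz",**f)
E
```

```text
t 4.4 p [0.4394 0.1126 0.0696] yang 90.5 F [ 0.3 -1.3 -0.5] w 0.042 q [ 0.25  0.3   2.11 -0.    0.73 -1.33]
r 0.12957730195886247 crank of tool 0.88998788456921
```

View pics/top1.png

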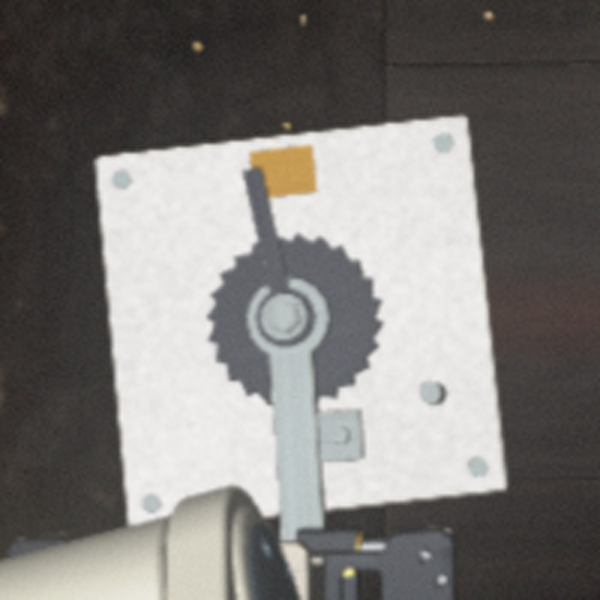

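The pointer tip, at crop (253,175), is at the plate's left edge, so the wheel is at about 0.94. I'll push 6° further for the middle, hold, and check.

Request:
{"name": "step_arm", "arguments": {
  "motion": [
    [-0.0001, 0.0068, 0, 3, 0.042],
    [-0.0001, 0.0068, 0, 3, 0.042],
    [0, 0, 0, 0, 0.042],
    [0, 0, 0, 0, 0.042],
    [0, 0, 0, 0, 0.042],
    [0, 0, 0, 0, 0.042]
  ]
}}

```text
clock: 5.1
ee_pos: [0.4391, 0.125, 0.0686]
eef_rot: [[-0.995, 0.095, -0.0], [0.095, 0.995, -0.0], [0.0, -0.0, -1.0]]
contact_force: [0.4, -0.8, 1.1]
gripper_width: 0.0421
grip_force: 0.5
```

```bash
python3 - <<'E'
from h import *
from rig import viewer
R,p=where();d=p[:2]-A;print("r",np.hypot(*d),"crank of tool",3.93+BX-np.arctan2(d[1],d[0])%(2*np.pi))
f=viewer.grab_frame("top");cv2.imwrite("pics/top2.png",cv2.resize(f["frame"][150:350,140:340,::-1],(600,600),interpolation=2))
g=cv2.cvtColor(f["frame"],cv2.COLOR_RGB2GRAY)
# pointer: dark pixels on annulus 45-80 mm ahead of the axis at z=.06
pts=[]
for v in range(195,240):
  for u in range(200,260):
    q=ray(f,u,v,.06)[:2]-A
    if .052<np.hypot(*q)<.072 and g[v,u]<100: pts.append(np.arctan2(q[1],q[0]))
print("wheel",1.05+BX-np.median(pts),len(pts),np.std(pts))
E
```

```text
t 5.1 p [0.4391 0.125  0.0686] yang 84.6 F [ 0.4 -0.8  1.1] w 0.0421 q [ 0.27  0.31  2.11 -0.    0.73 -1.2 ]
r 0.1304316485822739 crank of tool 0.9851880178211121
wheel 1.0183608516792781 29 0.025138070203029796
```

View pics/top2.png

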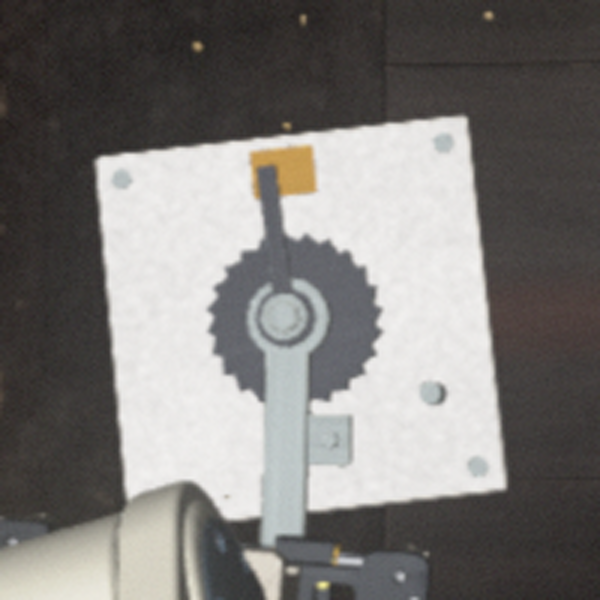

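The pointer is over the plate (wheel about 1.02). Now I swing back.

Request:
{"name": "step_arm", "arguments": {
  "motion": [
    [-0.0005, -0.0113, 0, -5, 0.042],
    [-0.0005, -0.0113, 0, -5, 0.042],
    [-0.0005, -0.0113, 0, -5, 0.042],
    [-0.0005, -0.0113, 0, -5, 0.042],
    [-0.0005, -0.0113, 0, -5, 0.042],
    [-0.0005, -0.0113, 0, -5, 0.042],
    [-0.0005, -0.0113, 0, -5, 0.042],
    [-0.0005, -0.0113, 0, -5, 0.042],
    [-0.0005, -0.0113, 0, -5, 0.042],
    [-0.0005, -0.0113, 0, -5, 0.042],
    [-0.0003, -0.0091, 0, -4, 0.042],
    [0, 0, 0, 0, 0.042]
  ]
}}

```text
clock: 6.35
ee_pos: [0.4831, 0.0152, 0.0686]
eef_rot: [[-0.662, -0.749, 0.001], [-0.749, 0.662, 0.0], [-0.0, -0.0, -1.0]]
contact_force: [-0.1, -0.2, -0.1]
gripper_width: 0.0419
grip_force: 0.0
```

```bash
python3 - <<'E'
from h import *
R,p=where();d=p[:2]-A;print("r",np.hypot(*d),"crank of tool",3.93+BX-np.arctan2(d[1],d[0])%(2*np.pi))
E
```

```text
t 6.35 p [0.4831 0.0152 0.0686] yang 138.5 F [-0.1 -0.2 -0.1] w 0.0419 q [ 0.03  0.34  2.05  0.    0.75 -2.39]
r 0.13018800616764634 crank of tool 0.04314166437373679
```

Request:
{"name": "step_arm", "arguments": {
  "motion": [
    [0, -0.004, 0, -1.8, 0.042],
    [0, 0, 0, 0, 0.042],
    [0, 0, 0, 0, 0.042],
    [0, 0.006, 0, 0, 0.055],
    [0, 0, 0, 0, 0.055],
    [0, 0, -0.03, 0, 0.055],
    [0, 0, -0.04, 0, 0.055],
    [0, 0, -0.04, 0, 0.055],
    [0, 0, -0.04, 0, 0.055],
    [-0.05, 0, 0, 0, 0.055],
    [0, 0, 0, 0, 0.055]
  ]
}}

```text
clock: 7.45
ee_pos: [0.5162, 0.0583, 0.2207]
eef_rot: [[-0.638, -0.77, 0.006], [-0.77, 0.638, 0.002], [-0.005, -0.004, -1.0]]
contact_force: [-0.7, -0.3, -0.9]
gripper_width: 0.0552
grip_force: 0.0
```

Request:
{"name": "step_arm", "arguments": {
  "motion": [
    [0.05, 0, 0, 0, 0.055],
    [0.05, 0, 0, 0, 0.055],
    [0.05, 0, 0, 0, 0.055],
    [0.03, 0, 0, 0, 0.055],
    [0, 0, 0, 0, 0.055],
    [0, 0, 0, 0, 0.055]
  ]
}}

```text
clock: 8.05
ee_pos: [0.3973, -0.0833, 0.2184]
eef_rot: [[-0.64, -0.768, 0.0], [-0.768, 0.64, 0.0], [-0.0, 0.0, -1.0]]
contact_force: [1.0, 0.4, -0.3]
gripper_width: 0.0549
grip_force: 0.0
```

```bash
python3 - <<'E'
from h import *
from rig import viewer
where()
f=viewer.grab_frame("top");cv2.imwrite("pics/top3.png",f["frame"][:,:,::-1])
kn=blobs(f,(8,90,90),(28,255,255),(275,295,320,340));print(kn)
if kn:
    q=ray(f,*kn[0][0],.113)[:2]-A;print(np.hypot(*q),"crank",3.93+BX-np.arctan2(q[1],q[0])%(2*np.pi))
E
```

```text
t 8.05 p [ 0.3973 -0.0833  0.2184] yang 140.2 F [ 1.   0.4 -0.3] w 0.0549 q [-0.21 -0.    2.07  0.    1.08 -2.66]
[(array([295.2, 316. ]), [287, 308, 17, 17, 192])]
0.12986906980364157 crank 0.0809218851784661
```

View pics/top3.png

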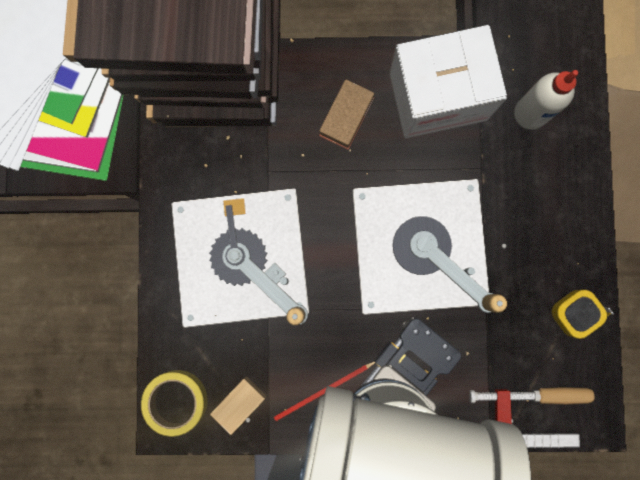

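The crank is back at about 0.08 with its knob at (295,316). The pointer is over the plate at (234,207), and the plain crank has not moved. The hand is clear, so I hand in.

```bash
python3 -c "
from rig import robot; print(robot.hand_in())"
```

```text
the job is handed in; nothing more can be done
None
```

The job is handed in (no verdict came back): by the last camera measurements the pointer is over the brass plate (wheel about 1.02 rad), the winder's crank is back near its rest stop (about 0.08 rad), the plain crank is untouched, and the hand is clear.

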